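# Stop the bench-top drawer chest from rocking

## Task

The small drawer chest on the goldsmith's bench rocks, because its foot at one front corner is short. With the fingertips, push the orange wedge along the bench under that foot until it is just snug and the chest stands level without rocking, then let go of the wedge and press firmly down on the top of the chest over that corner (10 to 15 newtons is right). The program finishes while still pressing there, the corner not giving; do not pick up the wedge or the chest, do not shove the chest along, and leave the other things alone.

Things in the scene. Friction and masses are not known exactly. Their poses are not given: they have to be found in the camera images.
- chest: Loose dark drawer chest, 2.4 kg: 160 (x) x 240 (y) x 50 mm box, top 72 mm and underside 22 mm above the bench, on four round feet (18 mm across, the short one 22) at (+-65, +-100) mm. Origin: centre of footprint at bench height, z up; drawer front with two knobs faces its -x. The foot at (-65, -100) is short. Steel block 50 x 50 x 22 mm fixed on top at (+50, +85). It stands level on the three good feet.
- foot_place (a point): Bench-height point of the chest straight below the centre of the short black foot, which ends 4 to 8 mm above the bench (differs each time). The foot's near edge lies 11 mm before this point, 4 mm behind the chest's front. The wedge slides with about 1 N; once it bears on the foot the resistance climbs steeply: 3 to 7 N seats it, over about 9 N shoves the chest along.
- press_spot (a point): Where to press: centre of the flat brass corner plate (40 x 40 mm) on top of the chest over the short foot, 72 mm above the bench. Unwedged, 5 to 10 N here makes the corner dip until the short foot meets the bench.
- wedge: Loose orange wedge, 80 g, 100 (x) x 44 (y) mm. Origin: centre of its underside; +x is the thin end, which starts pointing roughly at the short foot, 15 to 45 mm before it. Top face rises evenly from 2 mm at x = +50 to 13 mm at x = -35; behind that a block 20 mm high ends in a flat upright back face at x = -50 mm, the face to push.
- jar: Bystander: small jar with steel cap, 48 mm in diameter, 60 mm tall, origin at the centre of its underside.
- anvil: Bystander: small bench anvil, 50 x 70 mm foot, 60 mm tall, horn reaching 80 mm along its own +y, origin at the centre of its underside.
- dop: Bystander: dark round stand, 60 mm in diameter, 85 mm tall, origin at the centre of its underside.
Mind the look-alikes: they are no part of the job. Of the things shaped like the wedge, the orange one is meant.

How it is judged (in metres and radians):
On the way:
1. the wedge lies under the short foot while the fingers are off the chest (x of foot_place in the frame of wedge between -0.005 and 0.05 m and y of foot_place in the frame of wedge between -0.02 and 0.02 m and contact force between the fingers and chest below 0.5 N), for 0.1 s.
At the end, for the whole second after the job is handed in: Wedge under the short foot (centred within 20 mm, at least 11 mm in); fingers press within 45 mm of the press spot with over 8 N, the wedge carrying over 2.5 N; chest level within 0.012 rad, still, moved under 20 mm; robot off the wedge (x of foot_place in the frame of wedge between -0.005 and 0.05 m and y of foot_place in the frame of wedge between -0.02 and 0.02 m and angle between chest's own z axis and vertical below 0.012 rad and angle between wedge's own z axis and vertical below 0.03 rad and contact force between the fingers and chest above 8 N and contact force between wedge and chest above 2.5 N and horizontal distance between the grasp point and press_spot below 0.045 m and contact force between each of the arm, the fingers and wedge below 0.5 N and distance of chest from where it was at the start of the episode below 0.02 m and linear speed of each of chest, wedge below 0.02 m/s); the arm keeps its last pose, push and grip.
It fails at once if the wedge is lifted or tipped (height (world z) of wedge above 0.012 m or angle between wedge's own z axis and vertical above 0.25 rad).
It fails at once if the chest is lifted, tipped over or shoved along (height (world z) of chest above 0.012 m or angle between chest's own z axis and vertical above 0.12 rad or distance of chest from where it was at the start of the episode above 0.03 m).
It fails at once if a bystander is disturbed (distance of any of jar, anvil, dop from where it was at the start of the episode above 0.025 m).
It also fails if it takes over 64 s, if anything falls off the work surface, if the arm or the gripper's body presses on something with over 40 N, if the wrist force passes 120 N, or if a joint passes its speed limit or range.

## Robot

A 7-joint arm with a two-finger parallel gripper is mounted at the origin on the work surface. World frame = base frame: x ahead of the robot, y to its left, z up, the work surface at z = 0. Lengths are in m, angles in degrees, forces in N, time in s.
With the tool pointing down it reaches from about 0.425 to 0.925 m from the base axis. Payload 6.8 kg.
Tool frame: the origin (TCP) lies midway between the tips of the shut fingers; the grasp point (between the pads) lies 19 mm behind it; z points along the fingers, y is the direction in which the jaws open and shut (so a half turn about z gives the same grasp; the last joint's range is limited). The gripper opens to 88 mm and grips with 3 to 60 N. Pads are 20 mm wide; open, the fingers measure 115 mm over their backs; the gripper's body (75 mm by 178 mm) begins 61 mm behind the grasp point.
Start: joints at [66.801, 27.33, 1.283, 89.118, -0.659, 63.558, -4.761], TCP at [0.197, -0.646, 0.223] pointing down, gripper open.
Joint ranges: [-169.35, 169.35], [-19.33, 120.38], [-80.79, 83.38], [13.8, 139.57], [-78.32, 258.32], [9.67, 109.79], [-169.56, 169.56]. Speed limits (degrees/s): [136.94, 136.94, 180, 180, 180, 180, 180].

## Interface

Orientations are given as [roll, pitch, yaw] about the fixed x, y, z axes, in that order (R = Rz(yaw) Ry(pitch) Rx(roll)).
In Python, from station import sense, read_camera, camera_model, close_job gives the robot as it stands.
- The arm moves only by the tool send_rows, never from a script. Its argument "motion" is a list of rows, each an object with "offset": the shift along the tool's x, y, z in mm, a list of three; "rot": the turn, a rotation vector about the tool's x, y, z in degrees, a list of three; "jaw": the finger opening in mm, from 0 to 87.8. In form: [{"offset": [dx, dy, dz], "rot": [ax, ay, az], "jaw": jaw}, ...]. A call has exactly 10 rows; each row shifts and turns the commanded pose from where the row before left it, along the tool's axes as they then stand; what a row does not reach is not made up. A row lasts 1/12 s, in which the tool goes at most 41.7 mm and 7.16 degrees, less where a joint would pass 70% of its speed; a pose out of reach is approached as far as the arm can. A call with a gripper value outside its range is refused whole. The fingers move at their own pace and stop on an object; the grip force is fixed at half the most. Time passes only in rows, so rows that do not move let the fingers close, or fill a call up. It gives the time, the measured TCP pose, the force and the opening at its end, in the units of the state.
- sense(): the state, without advancing time (a new reading comes with each control period).
- read_camera(name): name is "scene" or "top" or "wrist"; returns the picture (420x560x3 uint8, red, green, blue); there is no depth.
- camera_model(name): a dict with "vfov" (degrees; the focal length in pixels is half the picture's height over the tangent of half this angle, whatever the lens; pixels are square), "cx", "cy" (the principal point, pixels), "world_from_camera" (4x4, takes a point from camera to world coordinates); the wrist camera has in their place "mount" (4x4, takes a point from camera to tool coordinates, whose origin is the TCP and whose axes are the flange's). Camera axes: x right, y up, looking along -z (the intrinsics and any distortion apply to the point x, -y, -z); pixel columns grow to the right and rows downward; lengths in m; the calibration is good to about 2 mm. A picture is of the moment at which its call begins: read the wrist's pose just before it. camera_model takes no time and is no camera call.
- close_job(): hands the job in, once; it reports no verdict.
The state is a dict: "time_s": time; "joint_positions": joint angles; "joint_velocities": joint speeds; "joint_torque": joint torques, N m; "eef_pos": TCP position; "ee_rot": TCP orientation; "contact_force": force on the tool from outside, world axes, zero at the start; "moment": the same for the moment, N m; "gripper_width": opening from 0.0 (shut) to 1.0 (fully open).
Only numpy, scipy, OpenCV 4.12 (cv2) and the standard library are available. Lean on these libraries where they do the work, as an engineer would, in place of code of your own. Each camera call takes 0.05 s, during which the arm holds its last target.

## Working session

There is one attempt and no reset: what is moved stays moved. The work goes in short steps, Python scripts to look and compute and a tool call to move; the robot and the scene stay as the last step left them, time stands still between calls to the robot, and variables do not carry over. Pictures are saved under pics/ and viewed, and the job is handed in when it is done.

Besides the shell and the picture viewer there is one more tool, called after "Call:" as name([rows], argument=value, ...), one row to a line, values as JSON. send_rows: Moves the arm, as the interface text tells. Its arguments: {"type":"object","properties":{"motion":{"type":"array"}},"required":["motion"]}

```bash
mkdir -p pics; python3 - <<'E'
from station import *
import cv2,numpy as np
np.set_printoptions(precision=4,suppress=True)
print(sense())
for n in("scene","top","wrist"):
    print(n,camera_model(n))
    cv2.imwrite(f"pics/{n}0.png",read_camera(n)[:,:,::-1])
E
```

```text
{'time_s': 0.0, 'joint_positions': array([66.8035, 27.3742,  1.2769, 89.1751, -0.6574, 63.5577, -4.7598]), 'joint_velocities': array([ 0.0137,  0.0076,  0.0245, -0.0274, -0.0031, -0.009 ,  0.0218]), 'joint_torque': array([ -0.    , -58.2854,   1.5344, -27.2609,  -0.0545,   0.0171,
         0.0001]), 'eef_pos': array([ 0.1972, -0.6449,  0.2217]), 'ee_rot': array([-179.9006,    0.0072,   17.009 ]), 'contact_force': array([-1.0059,  0.2199, -0.2463]), 'moment': array([-0.0232,  0.0069,  0.0098]), 'gripper_width': 0.9992226254658244}
scene {'vfov': 53.8669997782854, 'cx': 283.1800563110977, 'cy': 206.37143011720772, 'world_from_camera': array([[ 0.1775, -0.7976,  0.5765,  1.0318],
       [ 0.9841,  0.1507, -0.0945,  0.0207],
       [-0.0115,  0.584 ,  0.8116,  0.7886],
       [ 0.    ,  0.    ,  0.    ,  1.    ]])}
top {'vfov': 49.601073042611574, 'cx': 282.90890546091345, 'cy': 210.59024181904684, 'world_from_camera': array([[ 0.0171,  0.9954, -0.0938,  0.4567],
       [-0.9998,  0.018 ,  0.0084,  0.0917],
       [ 0.0101,  0.0936,  0.9956,  1.3025],
       [ 0.    ,  0.    ,  0.    ,  1.    ]])}
wrist {'vfov': 61.44966534584538, 'cx': 280.6709875258638, 'cy': 215.45326018187683, 'mount': array([[ 0.0011,  0.9621,  0.2727,  0.0731],
       [ 1.    , -0.0017,  0.0017,  0.0001],
       [ 0.0021,  0.2727, -0.9621, -0.1619],
       [ 0.    ,  0.    ,  0.    ,  1.    ]])}
```

View pics/scene0.png

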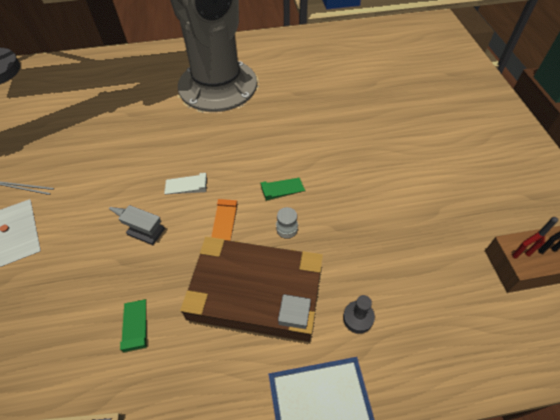

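View pics/top0.png

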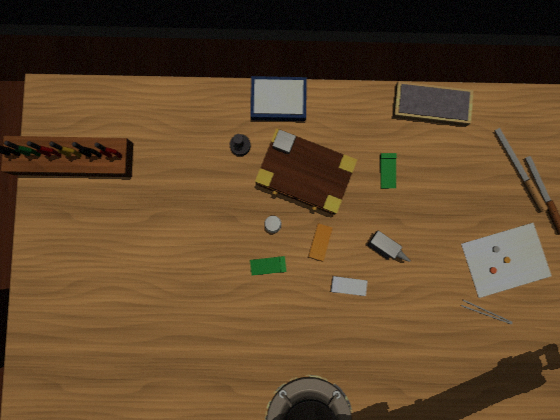

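View pics/wrist0.png

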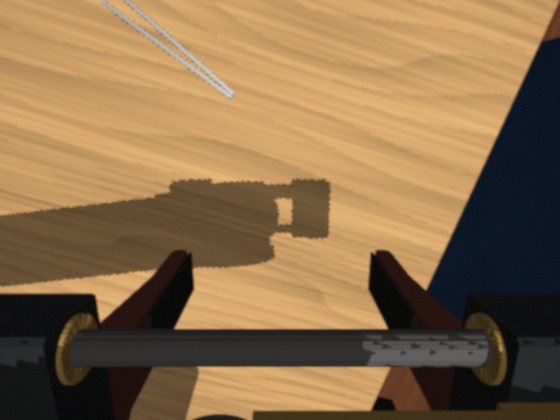

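```bash
python3 - <<'E'
import cv2
a=cv2.imread("pics/top0.png")[120:290,230:420]; a=cv2.convertScaleAbs(a,alpha=1.8)
cv2.imwrite("pics/top0c.png",cv2.resize(a,None,fx=3.5,fy=3.5,interpolation=cv2.INTER_CUBIC))
a=cv2.imread("pics/scene0.png")[170:350,170:340]
cv2.imwrite("pics/scene0c.png",cv2.resize(a,None,fx=3.3,fy=3.3,interpolation=cv2.INTER_CUBIC))
E
```

```text
(no output)
```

View pics/top0c.png

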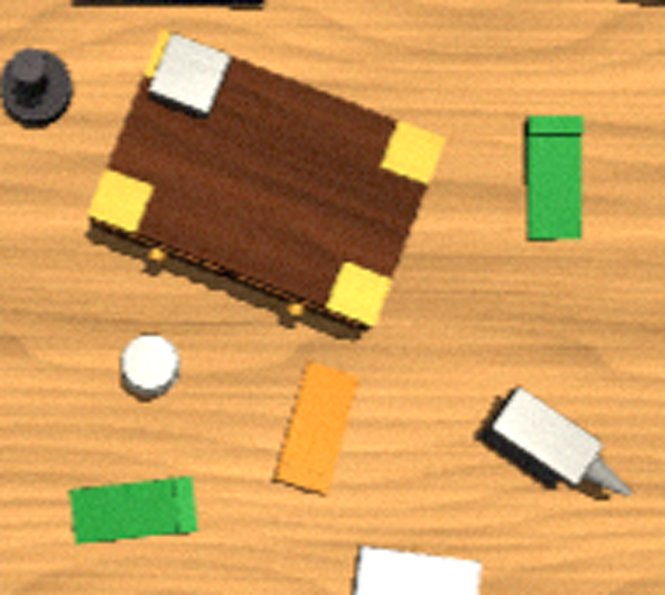

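View pics/scene0c.png

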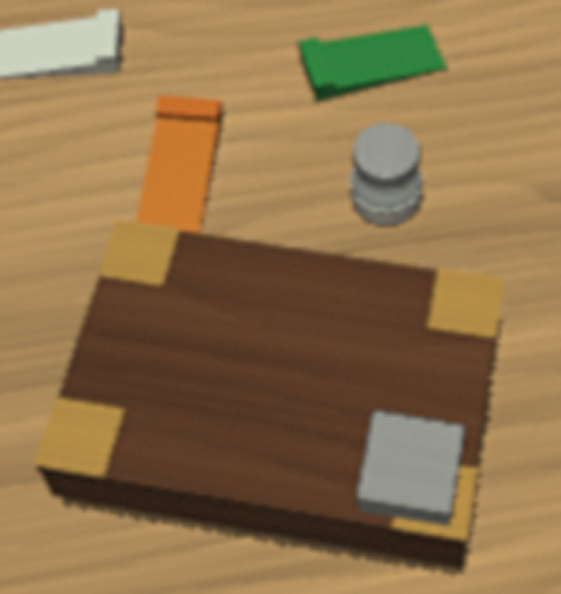

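```bash
cat > h.py <<'E'
from station import *
import numpy as np,cv2
from scipy.optimize import least_squares
np.set_printoptions(precision=4,suppress=True)
def proj(P,n):
    m=camera_model(n); T=np.linalg.inv(m["world_from_camera"]); p=P@T[:3,:3].T+T[:3,3]
    f=210/np.tan(np.radians(m["vfov"])/2)
    return np.c_[m["cx"]+f*p[:,0]/-p[:,2], m["cy"]-f*p[:,1]/-p[:,2]]
def world(L,q):
    c,s=np.cos(q[2]),np.sin(q[2]); L=np.array(L,float)
    return np.c_[q[0]+c*L[:,0]-s*L[:,1],q[1]+s*L[:,0]+c*L[:,1],L[:,2]]
def fit(obs,q0):
    r=lambda q:np.concatenate([(proj(world(L,q),n)-np.array(px)).ravel() for n,L,px in obs])
    s=least_squares(r,q0,loss='soft_l1'); 
    return s.x,r(s.x).reshape(-1,2)
E
cat > fit0.py <<'E'
from h import *
t=lambda a:(np.array(a)+.5)/3.5-.5+[230,120]
s=lambda a:(np.array(a)+.5)/3.3-.5+[170,170]
C=np.array([[-.08,-.12,.072],[-.08,.12,.072],[.08,-.12,.072],[.08,.12,.072]])
tc=t([[372,327],[90,219],[445,140],[164,31]]);sc=s([[117,223],[502,278],[38,467],[464,540]])
for o in ([("top",C,tc)],[("scene",C,sc)],[("top",C,tc),("scene",C,sc)]):
    print("chest",*fit(o,[.6,.05,-.3]))
Wt=np.array([[.05,.022,.002],[.05,-.022,.002],[-.05,.022,.02],[-.05,-.022,.02]]);tw=t([[311,362],[358,375],[275,481],[324,494]])
Ws=Wt[2:];sw=s([[221,101],[158,97]])
for o in ([("top",Wt,tw)],[("top",Wt,tw),("scene",Ws,sw)]):
    print("wedge",*fit(o,[.45,.05,-.3]))
E
python3 fit0.py
```

```text
chest [ 0.6838  0.0195 -0.3542] [[ 0.8026  0.4937]
 [-0.6721 -0.4519]
 [ 0.4063 -0.0076]
 [-0.501  -0.0463]]
chest [ 0.6846  0.0189 -0.3521] [[-0.3693 -0.489 ]
 [ 0.4019  0.109 ]
 [-1.2992 -0.006 ]
 [ 1.0579  0.0524]]
chest [ 0.6843  0.0191 -0.3527] [[ 1.0273  0.2642]
 [-0.4914 -0.5601]
 [ 0.5476 -0.2622]
 [-0.402  -0.1821]
 [-0.2602 -0.634 ]
 [ 0.4769  0.0195]
 [-1.2218 -0.1973]
 [ 1.0887 -0.0704]]
wedge [ 0.4915 -0.0267 -0.2819] [[-0.8849 -0.1958]
 [ 0.3703  0.6115]
 [-0.2808 -0.6792]
 [ 0.7096  0.2451]]
wedge [ 0.4913 -0.0273 -0.2701] [[-0.916  -0.1045]
 [ 0.3897  0.531 ]
 [ 0.087  -0.4642]
 [ 1.1297  0.2836]
 [ 0.0595  0.1065]
 [ 0.4455  0.0564]]
```

Call:
send_rows([
  {"offset": [0, 0, 0], "rot": [0, 0, 6.6], "jaw": 14},
  {"offset": [0, 0, 0], "rot": [0, 0, 6.6], "jaw": 14},
  {"offset": [0, 0, 0], "rot": [0, 0, 6.6], "jaw": 14},
  {"offset": [0, 0, 0], "rot": [0, 0, 6.6], "jaw": 14},
  {"offset": [0, 0, 0], "rot": [0, 0, 6.6], "jaw": 14},
  {"offset": [12, -24, 0], "rot": [0, 0, 0], "jaw": 14},
  {"offset": [15, -30, 0], "rot": [0, 0, 0], "jaw": 14},
  {"offset": [15, -30, 0], "rot": [0, 0, 0], "jaw": 14},
  {"offset": [15, -30, 0], "rot": [0, 0, 0], "jaw": 14},
  {"offset": [12, -24, 0], "rot": [0, 0, 0], "jaw": 14},
])

```text
time_s: 0.98
eef_pos: [0.3037, -0.5295, 0.2224]
ee_rot: [-179.9, 0.0, -15.9]
contact_force: [0.1, -0.7, -0.5]
gripper_width: 0.281
```

Call:
send_rows([
  {"offset": [7, -28, 0], "rot": [0, 0, 0], "jaw": 14},
  {"offset": [7, -28, 0], "rot": [0, 0, 0], "jaw": 14},
  {"offset": [7, -28, 0], "rot": [0, 0, 0], "jaw": 14},
  {"offset": [7, -28, 0], "rot": [0, 0, 0], "jaw": 14},
  {"offset": [7, -28, 0], "rot": [0, 0, 0], "jaw": 14},
  {"offset": [7, -28, 0], "rot": [0, 0, 0], "jaw": 14},
  {"offset": [7, -28, 0], "rot": [0, 0, 0], "jaw": 14},
  {"offset": [7, -28, 0], "rot": [0, 0, 0], "jaw": 14},
  {"offset": [7, -28, 0], "rot": [0, 0, 0], "jaw": 14},
  {"offset": [7, -28, 0], "rot": [0, 0, 0], "jaw": 14},
])

```text
time_s: 1.82
eef_pos: [0.4466, -0.2806, 0.2226]
ee_rot: [180.0, 0.0, -16.0]
contact_force: [0.3, -0.5, 0.2]
gripper_width: 0.159
```

Call:
send_rows([
  {"offset": [-7, -26, 0], "rot": [0, 0, 0], "jaw": 14},
  {"offset": [-7, -26, 0], "rot": [0, 0, 0], "jaw": 14},
  {"offset": [-7, -26, 0], "rot": [0, 0, 0], "jaw": 14},
  {"offset": [-7, -26, 0], "rot": [0, 0, 0], "jaw": 14},
  {"offset": [-7, -26, 0], "rot": [0, 0, 0], "jaw": 14},
  {"offset": [-7, -26, 0], "rot": [0, 0, 0], "jaw": 14},
  {"offset": [-7, -26, 0], "rot": [0, 0, 0], "jaw": 14},
  {"offset": [-7, -26, 0], "rot": [0, 0, 0], "jaw": 14},
  {"offset": [-7, -26, 0], "rot": [0, 0, 0], "jaw": 14},
  {"offset": [-7, -20, 0], "rot": [0, 0, 0], "jaw": 14},
])

```text
time_s: 2.65
eef_pos: [0.4488, -0.0164, 0.2227]
ee_rot: [-180.0, -0.0, -15.9]
contact_force: [-0.0, -0.4, -0.2]
gripper_width: 0.158
```

```bash
python3 - <<'E'
from h import *
s=sense();print(s["eef_pos"],s["ee_rot"],s["joint_positions"],s["contact_force"])
cv2.imwrite("pics/w1.png",read_camera("wrist")[:,:,::-1])
E
```

```text
[ 0.4488 -0.0164  0.2227] [-179.9788   -0.0035  -15.9097] [   7.3134    6.6276  -14.139   117.8524    1.9332   55.7228 -113.7332] [-0.0116 -0.3527 -0.23  ]
```

View pics/w1.png

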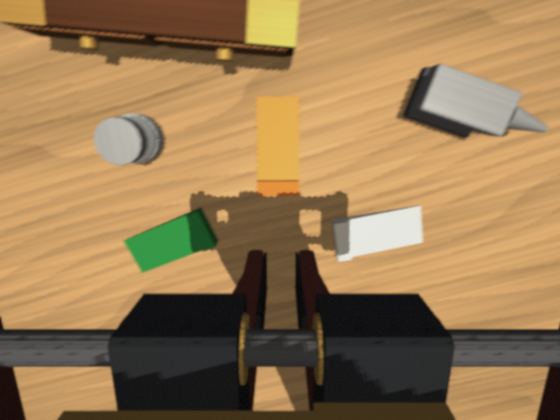

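```bash
python3 - <<'E'
import cv2
a=cv2.imread("pics/w1.png")[0:210,210:350]
cv2.imwrite("pics/w1c.png",cv2.resize(a,None,fx=2.8,fy=2.8,interpolation=cv2.INTER_CUBIC))
E
```

```text
(no output)
```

View pics/w1c.png

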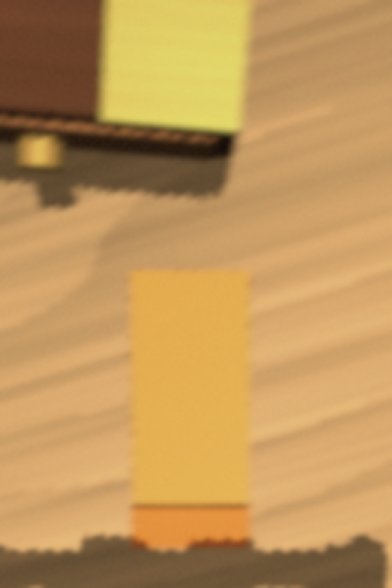

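```bash
cat >> h.py <<'E'
def tcpT(s):
    from scipy.spatial.transform import Rotation as R
    T=np.eye(4);T[:3,:3]=R.from_euler('xyz',s["ee_rot"],degrees=True).as_matrix();T[:3,3]=s["eef_pos"];return T
def onplane(px,z,s,n="wrist"):
    m=camera_model(n);W=tcpT(s)@m["mount"] if n=="wrist" else m["world_from_camera"]
    f=210/np.tan(np.radians(m["vfov"])/2);px=np.atleast_2d(px)
    d=np.c_[(px[:,0]-m["cx"])/f,-(px[:,1]-m["cy"])/f,-np.ones(len(px))]@W[:3,:3].T
    z=np.broadcast_to(z,len(px));k=(z-W[2,3])/d[:,2];return W[:3,3]+d*k[:,None]
E
python3 - <<'E'
from h import *
s=sense();t=lambda a:(np.array(a)+.5)/2.8-.5+[210,0]
P=onplane(t([[130,270],[249,270],[132,507],[251,507],[240,133],[100,122]]),[.002,.002,.02,.02,.072,.072],s);print(P)
d=(P[:2]-P[2:4]);print(np.degrees(np.arctan2(d[:,1],d[:,0])),np.linalg.norm(d[:,:2],axis=1),np.linalg.norm((P[0]-P[1])[:2]),np.linalg.norm((P[4]-P[5])[:2]))
yaw=np.radians(-15.7);c,sn=np.cos(yaw),np.sin(yaw)
thin=(P[0]+P[1])[:2]/2; print("wedge org",thin-.05*np.array([c,sn]),"from block",(P[2]+P[3])[:2]/2+.035*np.array([c,sn]))
e=P[5]-P[4]; print("chest yaw",np.degrees(np.arctan2(-e[0],e[1])))
E
```

```text
[[ 0.5438 -0.0129  0.002 ]
 [ 0.5321 -0.0549  0.002 ]
 [ 0.4622  0.0095  0.02  ]
 [ 0.4503 -0.0332  0.02  ]
 [ 0.5667 -0.058   0.072 ]
 [ 0.5804 -0.0199  0.072 ]]
[-15.3196 -14.8412] [0.0847 0.0847] 0.043652793822263045 0.04053325088613641
wedge org [ 0.4898 -0.0203] from block [ 0.4899 -0.0213]
chest yaw -19.724632247346616
```

Call:
send_rows([
  {"offset": [0, 0, 8], "rot": [0, 0, 0], "jaw": 14},
  {"offset": [0, 0, 8], "rot": [0, 0, 0], "jaw": 14},
  {"offset": [0, 0, 8], "rot": [0, 0, 0], "jaw": 14},
  {"offset": [0, 0, 8], "rot": [0, 0, 0], "jaw": 14},
  {"offset": [0, 0, 8], "rot": [0, 0, 0], "jaw": 14},
  {"offset": [0, 0, 8], "rot": [0, 0, 0], "jaw": 14},
  {"offset": [0, 0, 8], "rot": [0, 0, 0], "jaw": 14},
  {"offset": [0, 0, 0], "rot": [0, 0, 0], "jaw": 14},
  {"offset": [0, 0, 0], "rot": [0, 0, 0], "jaw": 14},
  {"offset": [0, 0, 0], "rot": [0, 0, 0], "jaw": 14},
])

```text
time_s: 3.53
eef_pos: [0.4491, -0.0185, 0.1668]
ee_rot: [-180.0, -0.0, -16.0]
contact_force: [-0.2, -0.8, -0.5]
gripper_width: 0.16
```

```bash
python3 - <<'E'
from h import *
s=sense();print(s["eef_pos"],s["ee_rot"],s["joint_velocities"])
a=read_camera("wrist")[:,:,::-1];cv2.imwrite("pics/w2.png",a)
cv2.imwrite("pics/w2c.png",cv2.resize(a[0:250,200:360],None,fx=2.4,fy=2.4,interpolation=cv2.INTER_CUBIC))
a=read_camera("top")[:,:,::-1];
cv2.imwrite("pics/t2c.png",cv2.resize(cv2.convertScaleAbs(a[120:290,230:420],alpha=1.8),None,fx=3.5,fy=3.5,interpolation=cv2.INTER_CUBIC))
E
```

```text
[ 0.4491 -0.0185  0.1668] [-179.9937   -0.0141  -15.9953] [-0.0092 -0.4624 -0.0266 -0.1935  0.025   0.1129  0.1227]
```

View pics/w2c.png

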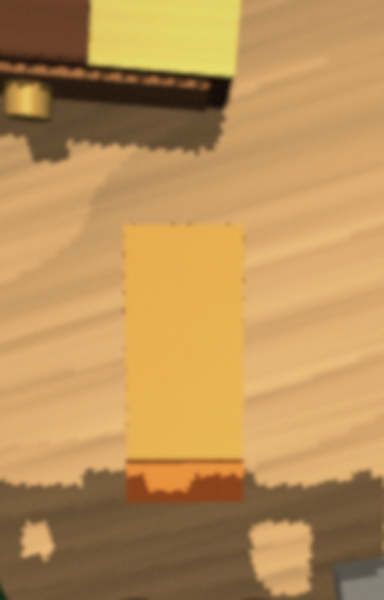

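View pics/t2c.png

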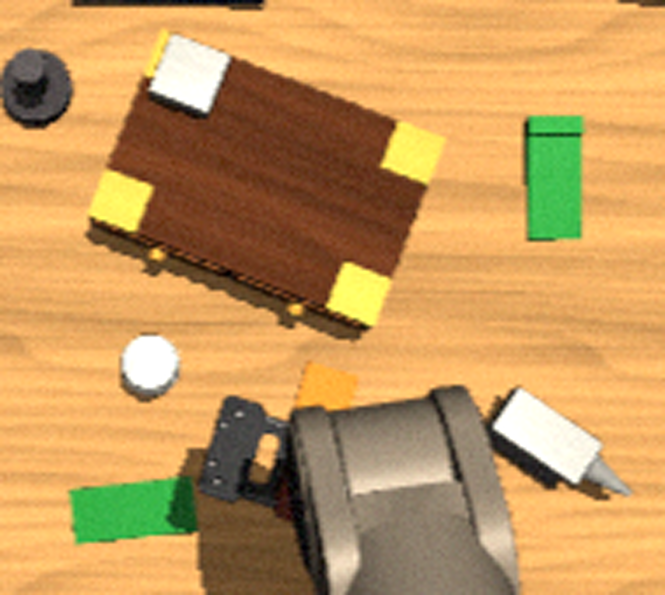

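```bash
cat > wf.py <<'E'
from h import *
s=sense();t=lambda a:(np.array(a)+.5)/2.4-.5+[200,0]
P=onplane(t([[124,225],[244,225],[126,462],[244,462],[127,501],[243,501],[231,78],[88,67]]),[.002,.002,.02,.02,.02,.02,.072,.072],s)
T=np.linalg.inv(tcpT(s)); 
print("tool frame mm",(P@T[:3,:3].T+T[:3,3])*1000); print(P)
E
python3 wf.py; python3 - <<'E'
from h import *
s=sense(); print(proj(np.array([[.4491,-.0185,.1668]]),"scene"))
a=read_camera("scene")[:,:,::-1];cv2.imwrite("pics/s2.png",cv2.resize(a[100:310,150:350],None,fx=2.8,fy=2.8,interpolation=cv2.INTER_CUBIC))
E
```

```text
tool frame mm [[ 91.4047 -25.2999 165.1846]
 [ 91.4511  18.5127 165.1723]
 [  6.9687 -24.9139 147.1068]
 [  7.0316  18.963  147.0946]
 [ -8.0213 -24.8494 147.093 ]
 [ -7.9558  18.8429 147.0808]
 [125.7859  10.4874  95.2061]
 [128.4819 -28.7015  95.2196]]
[[ 0.5443 -0.0194  0.002 ]
 [ 0.5323 -0.0615  0.002 ]
 [ 0.463   0.0035  0.02  ]
 [ 0.451  -0.0387  0.02  ]
 [ 0.4486  0.0076  0.02  ]
 [ 0.4366 -0.0344  0.02  ]
 [ 0.5675 -0.0632  0.072 ]
 [ 0.5809 -0.0263  0.072 ]]
[[216.5637 159.0993]]
```

View pics/s2.png

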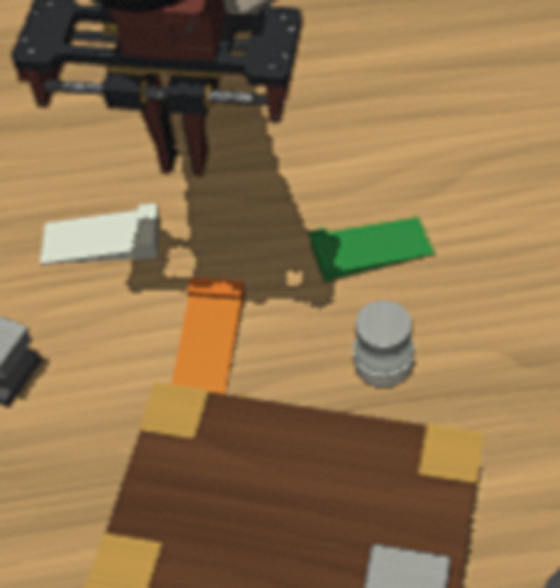

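Call:
send_rows([
  {"offset": [-7, -1, 0], "rot": [0, 0, 0], "jaw": 14},
  {"offset": [-7, -1, 0], "rot": [0, 0, 0], "jaw": 14},
  {"offset": [-7, -1, 0], "rot": [0, 0, 0], "jaw": 14},
  {"offset": [-5, 0, 0], "rot": [0, 0, 0], "jaw": 14},
  {"offset": [0, 0, 20], "rot": [0, 0, 0], "jaw": 14},
  {"offset": [0, 0, 20], "rot": [0, 0, 0], "jaw": 14},
  {"offset": [0, 0, 20], "rot": [0, 0, 0], "jaw": 14},
  {"offset": [0, 0, 20], "rot": [0, 0, 0], "jaw": 14},
  {"offset": [0, 0, 20], "rot": [0, 0, 0], "jaw": 14},
  {"offset": [0, 0, 0], "rot": [0, 0, 0], "jaw": 14},
])

```text
time_s: 4.52
eef_pos: [0.4221, -0.0085, 0.0642]
ee_rot: [179.9, 0.3, -16.0]
contact_force: [-1.0, 0.4, 1.6]
gripper_width: 0.158
```

```bash
python3 - <<'E'
from h import *
s=sense();print(s["eef_pos"],s["ee_rot"],s["joint_positions"],s["contact_force"])
a=read_camera("wrist")[:,:,::-1];cv2.imwrite("pics/w3.png",a)
E
```

```text
[ 0.4221 -0.0085  0.0642] [179.9037   0.2932 -15.9617] [   4.3002   18.885   -13.374   129.121     7.8347   33.0239 -120.9433] [-1.0128  0.372   1.5759]
```

View pics/w3.png

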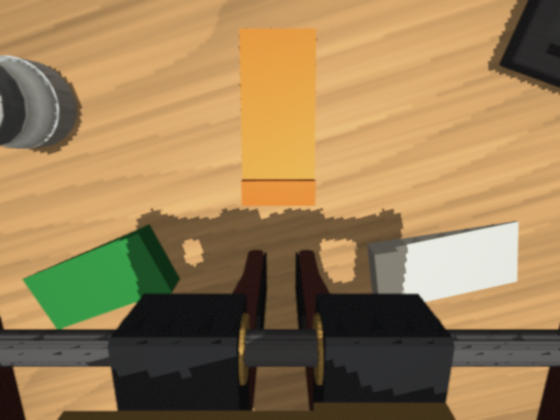

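Call:
send_rows([
  {"offset": [0, 0, 8], "rot": [0, 0, 0], "jaw": 14},
  {"offset": [0, 0, 8], "rot": [0, 0, 0], "jaw": 14},
  {"offset": [0, 0, 8], "rot": [0, 0, 0], "jaw": 14},
  {"offset": [0, 0, 8], "rot": [0, 0, 0], "jaw": 14},
  {"offset": [0, 0, 8], "rot": [0, 0, 0], "jaw": 14},
  {"offset": [0, 0, 6], "rot": [0, 0, 0], "jaw": 14},
  {"offset": [0, 0, 5], "rot": [0, 0, 0], "jaw": 14},
  {"offset": [0, 0, 4], "rot": [0, 0, 0], "jaw": 14},
  {"offset": [0, 0, 0], "rot": [0, 0, 0], "jaw": 14},
  {"offset": [0, 0, 0], "rot": [0, 0, 0], "jaw": 14},
])

```text
time_s: 5.4
eef_pos: [0.4247, -0.0085, 0.0115]
ee_rot: [180.0, 0.0, -16.0]
contact_force: [-0.6, 0.1, 0.5]
gripper_width: 0.164
```

```bash
python3 - <<'E'
from h import *
s=sense();print(s["eef_pos"],s["ee_rot"],s["joint_positions"],s["contact_force"])
a=read_camera("wrist")[:,:,::-1];cv2.imwrite("pics/w4.png",a)
E
```

```text
[ 0.4247 -0.0085  0.0115] [179.9902   0.0218 -15.9916] [   2.1798   25.1868  -11.1221  130.4695   11.1172   25.1991 -123.9833] [-0.6414  0.1052  0.5252]
```

View pics/w4.png

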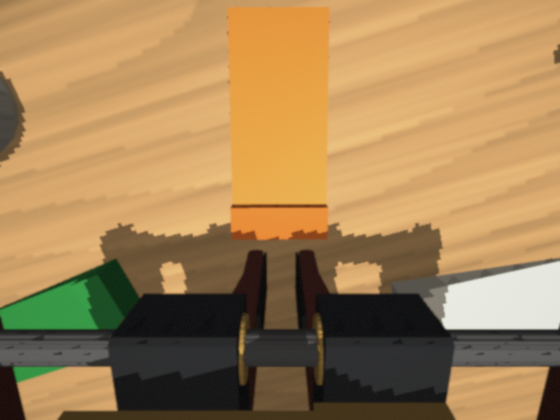

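Call:
send_rows([
  {"offset": [2, 0, 2], "rot": [0, 0, 0], "jaw": 14},
  {"offset": [4, 0, 1], "rot": [0, 0, 0], "jaw": 14},
  {"offset": [4, 0, 0], "rot": [0, 0, 0], "jaw": 14},
  {"offset": [4, 0, 0], "rot": [0, 0, 0], "jaw": 14},
  {"offset": [4, 0, 0], "rot": [0, 0, 0], "jaw": 14},
  {"offset": [4, 0, 0], "rot": [0, 0, 0], "jaw": 14},
  {"offset": [4, 0, 0], "rot": [0, 0, 0], "jaw": 14},
  {"offset": [4, 0, 0], "rot": [0, 0, 0], "jaw": 14},
  {"offset": [4, 0, 0], "rot": [0, 0, 0], "jaw": 14},
  {"offset": [2, 0, 0], "rot": [0, 0, 0], "jaw": 14},
])

```text
time_s: 6.28
eef_pos: [0.4602, -0.0186, 0.0087]
ee_rot: [-180.0, -0.0, -16.0]
contact_force: [-1.1, 0.3, 1.3]
gripper_width: 0.158
```

```bash
python3 - <<'E'
from h import *
s=sense();print(s["eef_pos"],s["ee_rot"],s["joint_positions"],s["contact_force"])
a=read_camera("wrist")[:,:,::-1];cv2.imwrite("pics/w5.png",a)
print(sense()["contact_force"],sense()["eef_pos"])
E
```

```text
[ 0.4602 -0.0186  0.0087] [-179.9873   -0.0351  -16.0088] [   3.7122   27.6014  -10.9916  126.0156   11.1387   27.2195 -121.9907] [-1.1234  0.2979  1.3173]
[ 0.3381 -0.1771  0.3639] [ 0.4604 -0.0186  0.0087]
```

View pics/w5.png

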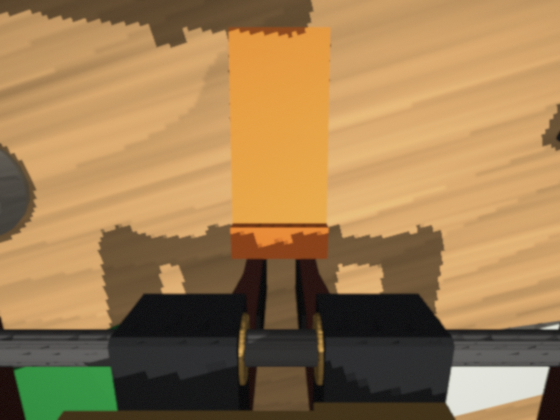

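Call:
send_rows([
  {"offset": [3, 0, 0], "rot": [0, 0, 0], "jaw": 14},
  {"offset": [3, 0, 0], "rot": [0, 0, 0], "jaw": 14},
  {"offset": [3, 0, 0], "rot": [0, 0, 0], "jaw": 14},
  {"offset": [3, 0, 0], "rot": [0, 0, 0], "jaw": 14},
  {"offset": [3, 0, 0], "rot": [0, 0, 0], "jaw": 14},
  {"offset": [2, 0, 0], "rot": [0, 0, 0], "jaw": 14},
  {"offset": [2, 0, 0], "rot": [0, 0, 0], "jaw": 14},
  {"offset": [1, 0, 0], "rot": [0, 0, 0], "jaw": 14},
  {"offset": [1, 0, 0], "rot": [0, 0, 0], "jaw": 14},
  {"offset": [0, 0, 0], "rot": [0, 0, 0], "jaw": 14},
])

```text
time_s: 7.17
eef_pos: [0.4797, -0.0242, 0.0087]
ee_rot: [-180.0, -0.0, -16.0]
contact_force: [-0.2, -0.5, -0.3]
gripper_width: 0.158
```

```bash
cat > f.py <<'E'
from h import *
import sys
n=int(sys.argv[1]) if len(sys.argv)>1 else 1
F=[];s=sense()
for i in range(n):
    F.append(sense()["contact_force"]); a=read_camera("wrist")
F.append(sense()["contact_force"]);F=np.array(F);s=sense();y=np.radians(s["ee_rot"][2])
f=np.c_[F[:,0]*np.cos(y)+F[:,1]*np.sin(y),F[:,0]*np.sin(y)-F[:,1]*np.cos(y),F[:,2]]
print("toolx,tooly,worldz force:",f.mean(0),"raw x",f[:,0]);print(s["time_s"],s["eef_pos"],s["ee_rot"])
if len(sys.argv)>2: cv2.imwrite(f"pics/{sys.argv[2]}.png",a[:,:,::-1])
E
python3 f.py 3 w6
```

```text
toolx,tooly,worldz force: [-0.0815  0.1653 -0.0528] raw x [-0.0923 -0.4632  0.059   0.1707]
7.3167 [ 0.4797 -0.0242  0.0087] [-179.9952   -0.0199  -15.9964]
```

View pics/w6.png

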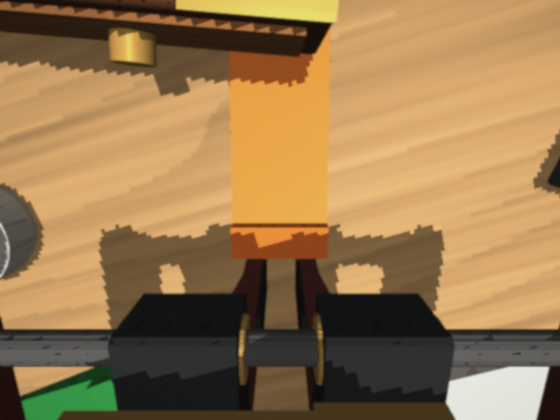

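Call:
send_rows([
  {"offset": [1, 0, 0], "rot": [0, 0, 0], "jaw": 14},
  {"offset": [1, 0, 0], "rot": [0, 0, 0], "jaw": 14},
  {"offset": [1, 0, 0], "rot": [0, 0, 0], "jaw": 14},
  {"offset": [1, 0, 0], "rot": [0, 0, 0], "jaw": 14},
  {"offset": [1, 0, 0], "rot": [0, 0, 0], "jaw": 14},
  {"offset": [1, 0, 0], "rot": [0, 0, 0], "jaw": 14},
  {"offset": [1, 0, 0], "rot": [0, 0, 0], "jaw": 14},
  {"offset": [0.5, 0, 0], "rot": [0, 0, 0], "jaw": 14},
  {"offset": [0, 0, 0], "rot": [0, 0, 0], "jaw": 14},
  {"offset": [0, 0, 0], "rot": [0, 0, 0], "jaw": 14},
])

```text
time_s: 8.15
eef_pos: [0.487, -0.0263, 0.0087]
ee_rot: [-180.0, -0.0, -16.0]
contact_force: [-0.1, 0.1, 0.4]
gripper_width: 0.156
```

```bash
python3 f.py 3
```

```text
toolx,tooly,worldz force: [-0.1495 -0.4637 -0.2362] raw x [-0.1223  0.4883 -0.4204 -0.5437]
8.3 [ 0.4869 -0.0263  0.0087] [-179.9981   -0.0122  -15.9922]
```

Call:
send_rows([
  {"offset": [0.5, 0, 0], "rot": [0, 0, 0], "jaw": 14},
  {"offset": [0.5, 0, 0], "rot": [0, 0, 0], "jaw": 14},
  {"offset": [0.5, 0, 0], "rot": [0, 0, 0], "jaw": 14},
  {"offset": [0.5, 0, 0], "rot": [0, 0, 0], "jaw": 14},
  {"offset": [0.5, 0, 0], "rot": [0, 0, 0], "jaw": 14},
  {"offset": [0.5, 0, 0], "rot": [0, 0, 0], "jaw": 14},
  {"offset": [0.5, 0, 0], "rot": [0, 0, 0], "jaw": 14},
  {"offset": [0.5, 0, 0], "rot": [0, 0, 0], "jaw": 14},
  {"offset": [0, 0, 0], "rot": [0, 0, 0], "jaw": 14},
  {"offset": [0, 0, 0], "rot": [0, 0, 0], "jaw": 14},
])

```text
time_s: 9.13
eef_pos: [0.4908, -0.0274, 0.0087]
ee_rot: [-180.0, -0.0, -16.0]
contact_force: [-0.3, -0.8, 0.5]
gripper_width: 0.16
```

```bash
python3 f.py 3
```

```text
toolx,tooly,worldz force: [-0.2314 -0.0451  0.1104] raw x [-0.0519  0.2872 -1.203   0.042 ]
9.2833 [ 0.4907 -0.0274  0.0087] [-179.9993   -0.0145  -15.9968]
```

Call:
send_rows([
  {"offset": [0.5, 0, 0], "rot": [0, 0, 0], "jaw": 14},
  {"offset": [0.5, 0, 0], "rot": [0, 0, 0], "jaw": 14},
  {"offset": [0.5, 0, 0], "rot": [0, 0, 0], "jaw": 14},
  {"offset": [0.5, 0, 0], "rot": [0, 0, 0], "jaw": 14},
  {"offset": [0.5, 0, 0], "rot": [0, 0, 0], "jaw": 14},
  {"offset": [0.5, 0, 0], "rot": [0, 0, 0], "jaw": 14},
  {"offset": [0.5, 0, 0], "rot": [0, 0, 0], "jaw": 14},
  {"offset": [0.5, 0, 0], "rot": [0, 0, 0], "jaw": 14},
  {"offset": [0, 0, 0], "rot": [0, 0, 0], "jaw": 14},
  {"offset": [0, 0, 0], "rot": [0, 0, 0], "jaw": 14},
])

```text
time_s: 10.12
eef_pos: [0.4947, -0.0285, 0.0087]
ee_rot: [-180.0, -0.0, -16.0]
contact_force: [-0.2, 1.0, -0.3]
gripper_width: 0.158
```

```bash
python3 f.py 3 w7
```

```text
toolx,tooly,worldz force: [-0.1946 -0.0738 -0.6694] raw x [-0.4442 -1.0751 -0.3279  1.0688]
10.2667 [ 0.4946 -0.0285  0.0087] [-179.9961   -0.0156  -15.9965]
```

View pics/w7.png

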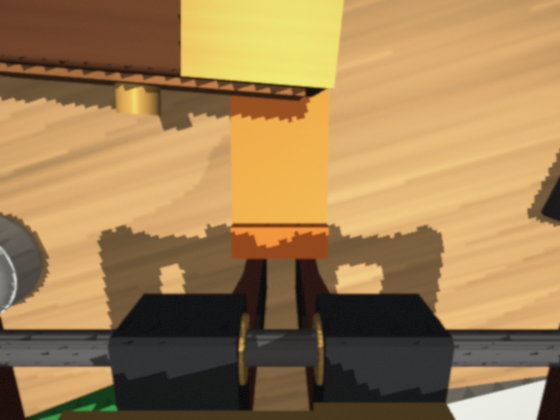

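Call:
send_rows([
  {"offset": [0.5, 0, 0], "rot": [0, 0, 0], "jaw": 14},
  {"offset": [0.5, 0, 0], "rot": [0, 0, 0], "jaw": 14},
  {"offset": [0.5, 0, 0], "rot": [0, 0, 0], "jaw": 14},
  {"offset": [0.5, 0, 0], "rot": [0, 0, 0], "jaw": 14},
  {"offset": [0.5, 0, 0], "rot": [0, 0, 0], "jaw": 14},
  {"offset": [0.5, 0, 0], "rot": [0, 0, 0], "jaw": 14},
  {"offset": [0.5, 0, 0], "rot": [0, 0, 0], "jaw": 14},
  {"offset": [0.5, 0, 0], "rot": [0, 0, 0], "jaw": 14},
  {"offset": [0, 0, 0], "rot": [0, 0, 0], "jaw": 14},
  {"offset": [0, 0, 0], "rot": [0, 0, 0], "jaw": 14},
])

```text
time_s: 11.1
eef_pos: [0.4985, -0.0296, 0.0087]
ee_rot: [-180.0, -0.0, -16.0]
contact_force: [0.6, -0.2, 0.2]
gripper_width: 0.156
```

```bash
python3 f.py 3
```

```text
toolx,tooly,worldz force: [-0.1226 -0.1733  0.2322] raw x [ 0.6613 -0.7338 -0.1734 -0.2444]
11.25 [ 0.4984 -0.0296  0.0087] [-179.9967   -0.0135  -15.9962]
```

Call:
send_rows([
  {"offset": [0.5, 0, 0], "rot": [0, 0, 0], "jaw": 14},
  {"offset": [0.5, 0, 0], "rot": [0, 0, 0], "jaw": 14},
  {"offset": [0.5, 0, 0], "rot": [0, 0, 0], "jaw": 14},
  {"offset": [0.5, 0, 0], "rot": [0, 0, 0], "jaw": 14},
  {"offset": [0.5, 0, 0], "rot": [0, 0, 0], "jaw": 14},
  {"offset": [0.5, 0, 0], "rot": [0, 0, 0], "jaw": 14},
  {"offset": [0.5, 0, 0], "rot": [0, 0, 0], "jaw": 14},
  {"offset": [0.5, 0, 0], "rot": [0, 0, 0], "jaw": 14},
  {"offset": [0, 0, 0], "rot": [0, 0, 0], "jaw": 14},
  {"offset": [0, 0, 0], "rot": [0, 0, 0], "jaw": 14},
])

```text
time_s: 12.08
eef_pos: [0.5024, -0.0307, 0.0087]
ee_rot: [-180.0, -0.0, -16.0]
contact_force: [0.7, -0.0, -0.8]
gripper_width: 0.161
```

```bash
python3 f.py 3
```

```text
toolx,tooly,worldz force: [ 0.2684 -0.0026 -0.5673] raw x [ 0.7205 -0.7454  0.7408  0.3576]
12.2333 [ 0.5023 -0.0307  0.0087] [-179.998    -0.0138  -15.9998]
```

Call:
send_rows([
  {"offset": [0.5, 0, 0], "rot": [0, 0, 0], "jaw": 14},
  {"offset": [0.5, 0, 0], "rot": [0, 0, 0], "jaw": 14},
  {"offset": [0.5, 0, 0], "rot": [0, 0, 0], "jaw": 14},
  {"offset": [0.5, 0, 0], "rot": [0, 0, 0], "jaw": 14},
  {"offset": [0.5, 0, 0], "rot": [0, 0, 0], "jaw": 14},
  {"offset": [0.5, 0, 0], "rot": [0, 0, 0], "jaw": 14},
  {"offset": [0.5, 0, 0], "rot": [0, 0, 0], "jaw": 14},
  {"offset": [0.5, 0, 0], "rot": [0, 0, 0], "jaw": 14},
  {"offset": [0, 0, 0], "rot": [0, 0, 0], "jaw": 14},
  {"offset": [0, 0, 0], "rot": [0, 0, 0], "jaw": 14},
])

```text
time_s: 13.07
eef_pos: [0.5062, -0.0318, 0.0087]
ee_rot: [-180.0, -0.0, -16.0]
contact_force: [0.6, 0.1, 0.3]
gripper_width: 0.161
```

```bash
python3 f.py 3 w8
```

```text
toolx,tooly,worldz force: [-0.1553  0.1235  0.2903] raw x [ 0.6068 -0.0118 -0.9316 -0.2844]
13.2167 [ 0.5061 -0.0318  0.0087] [-179.9964   -0.0147  -15.9971]
```

View pics/w8.png

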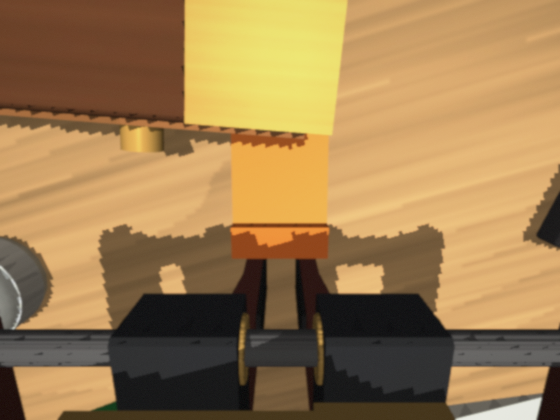

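Call:
send_rows([
  {"offset": [0.5, 0, 0], "rot": [0, 0, 0], "jaw": 14},
  {"offset": [0.5, 0, 0], "rot": [0, 0, 0], "jaw": 14},
  {"offset": [0.5, 0, 0], "rot": [0, 0, 0], "jaw": 14},
  {"offset": [0.5, 0, 0], "rot": [0, 0, 0], "jaw": 14},
  {"offset": [0.5, 0, 0], "rot": [0, 0, 0], "jaw": 14},
  {"offset": [0.5, 0, 0], "rot": [0, 0, 0], "jaw": 14},
  {"offset": [0.5, 0, 0], "rot": [0, 0, 0], "jaw": 14},
  {"offset": [0.5, 0, 0], "rot": [0, 0, 0], "jaw": 14},
  {"offset": [0, 0, 0], "rot": [0, 0, 0], "jaw": 14},
  {"offset": [0, 0, 0], "rot": [0, 0, 0], "jaw": 14},
])

```text
time_s: 14.05
eef_pos: [0.5101, -0.0329, 0.0087]
ee_rot: [-180.0, -0.0, -16.0]
contact_force: [0.1, 0.1, 0.0]
gripper_width: 0.159
```

```bash
python3 f.py 3; python3 - <<'E'
from h import *
a=read_camera("top")[:,:,::-1]
cv2.imwrite("pics/t8c.png",cv2.resize(cv2.convertScaleAbs(a[120:290,230:420],alpha=1.8),None,fx=3.5,fy=3.5,interpolation=cv2.INTER_CUBIC))
E
```

```text
toolx,tooly,worldz force: [ 0.1851 -0.2213 -0.123 ] raw x [ 0.0401  0.2592 -0.4129  0.8541]
14.2 [ 0.51   -0.0329  0.0087] [-179.997    -0.0167  -15.9936]
```

View pics/t8c.png

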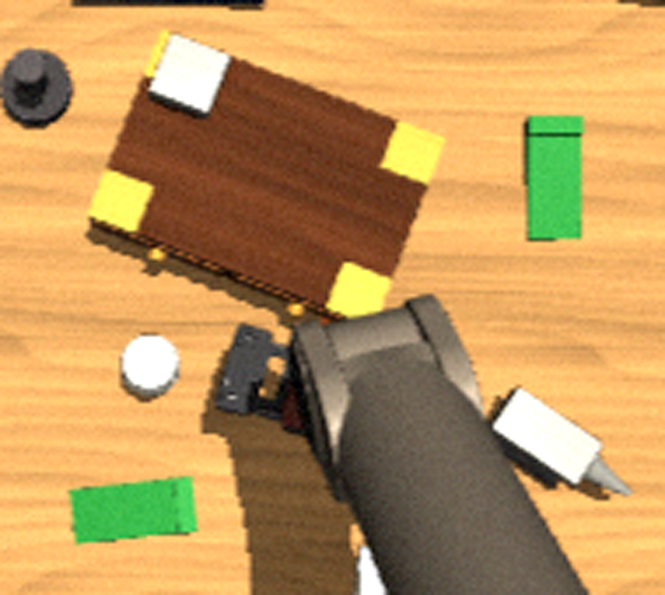

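Call:
send_rows([
  {"offset": [0.5, 0, 0], "rot": [0, 0, 0], "jaw": 14},
  {"offset": [0.5, 0, 0], "rot": [0, 0, 0], "jaw": 14},
  {"offset": [0.5, 0, 0], "rot": [0, 0, 0], "jaw": 14},
  {"offset": [0.5, 0, 0], "rot": [0, 0, 0], "jaw": 14},
  {"offset": [0.5, 0, 0], "rot": [0, 0, 0], "jaw": 14},
  {"offset": [0, 0, 0], "rot": [0, 0, 0], "jaw": 14},
  {"offset": [0, 0, 0], "rot": [0, 0, 0], "jaw": 14},
  {"offset": [0, 0, 0], "rot": [0, 0, 0], "jaw": 14},
  {"offset": [0, 0, 0], "rot": [0, 0, 0], "jaw": 14},
  {"offset": [0, 0, 0], "rot": [0, 0, 0], "jaw": 14},
])

```text
time_s: 15.08
eef_pos: [0.5124, -0.0336, 0.0087]
ee_rot: [-180.0, -0.0, -16.0]
contact_force: [-0.2, -0.0, -0.7]
gripper_width: 0.163
```

```bash
python3 f.py 3
```

```text
toolx,tooly,worldz force: [-0.0641 -0.0886 -0.0442] raw x [-0.1436  0.2282  0.02   -0.3609]
15.2333 [ 0.5123 -0.0335  0.0087] [-179.9997   -0.0033  -15.9932]
```

Call:
send_rows([
  {"offset": [0, 0, 0], "rot": [0, 0, 0], "jaw": 14},
  {"offset": [0, 0, 0], "rot": [0, 0, 0], "jaw": 14},
  {"offset": [0, 0, 0], "rot": [0, 0, 0], "jaw": 14},
  {"offset": [0, 0, 0], "rot": [0, 0, 0], "jaw": 14},
  {"offset": [0, 0, 0], "rot": [0, 0, 0], "jaw": 14},
  {"offset": [0.5, 0, 0], "rot": [0, 0, 0], "jaw": 14},
  {"offset": [0.5, 0, 0], "rot": [0, 0, 0], "jaw": 14},
  {"offset": [0.5, 0, 0], "rot": [0, 0, 0], "jaw": 14},
  {"offset": [0.5, 0, 0], "rot": [0, 0, 0], "jaw": 14},
  {"offset": [0.5, 0, 0], "rot": [0, 0, 0], "jaw": 14},
])

```text
time_s: 16.07
eef_pos: [0.5142, -0.0342, 0.0086]
ee_rot: [180.0, 0.0, -16.0]
contact_force: [-2.6, 0.8, 1.4]
gripper_width: 0.164
```

```bash
python3 f.py 3 w9
```

```text
toolx,tooly,worldz force: [-2.4668 -0.1176  1.6971] raw x [-2.7459 -2.5158 -2.6068 -1.9986]
16.2167 [ 0.5143 -0.0342  0.0086] [179.9873   0.0394 -15.9941]
```

View pics/w9.png

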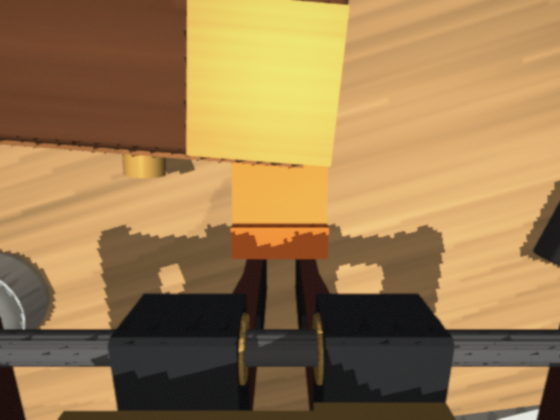

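Call:
send_rows([
  {"offset": [0.2, 0, 0], "rot": [0, 0, 0], "jaw": 14},
  {"offset": [0, 0, 0], "rot": [0, 0, 0], "jaw": 14},
  {"offset": [0, 0, 0], "rot": [0, 0, 0], "jaw": 14},
  {"offset": [0.2, 0, 0], "rot": [0, 0, 0], "jaw": 14},
  {"offset": [0, 0, 0], "rot": [0, 0, 0], "jaw": 14},
  {"offset": [0, 0, 0], "rot": [0, 0, 0], "jaw": 14},
  {"offset": [0, 0, 0], "rot": [0, 0, 0], "jaw": 14},
  {"offset": [0, 0, 0], "rot": [0, 0, 0], "jaw": 14},
  {"offset": [0, 0, 0], "rot": [0, 0, 0], "jaw": 14},
  {"offset": [0, 0, 0], "rot": [0, 0, 0], "jaw": 14},
])

```text
time_s: 17.05
eef_pos: [0.5149, -0.0344, 0.0086]
ee_rot: [180.0, 0.0, -16.0]
contact_force: [-3.0, 0.2, 1.0]
gripper_width: 0.158
```

```bash
python3 f.py 3
```

```text
toolx,tooly,worldz force: [-2.9605  0.1687  0.6918] raw x [-2.8901 -2.9323 -3.2772 -2.7426]
17.2 [ 0.515  -0.0344  0.0086] [179.9972   0.0028 -15.9961]
```

Call:
send_rows([
  {"offset": [0.2, 0, 0], "rot": [0, 0, 0], "jaw": 14},
  {"offset": [0, 0, 0], "rot": [0, 0, 0], "jaw": 14},
  {"offset": [0.2, 0, 0], "rot": [0, 0, 0], "jaw": 14},
  {"offset": [0, 0, 0], "rot": [0, 0, 0], "jaw": 14},
  {"offset": [0.2, 0, 0], "rot": [0, 0, 0], "jaw": 14},
  {"offset": [0, 0, 0], "rot": [0, 0, 0], "jaw": 14},
  {"offset": [0, 0, 0], "rot": [0, 0, 0], "jaw": 14},
  {"offset": [0, 0, 0], "rot": [0, 0, 0], "jaw": 14},
  {"offset": [0, 0, 0], "rot": [0, 0, 0], "jaw": 14},
  {"offset": [0, 0, 0], "rot": [0, 0, 0], "jaw": 14},
])

```text
time_s: 18.03
eef_pos: [0.5152, -0.0345, 0.0086]
ee_rot: [180.0, 0.0, -16.0]
contact_force: [-4.4, 1.3, 1.4]
gripper_width: 0.162
```

```bash
python3 f.py 3
```

```text
toolx,tooly,worldz force: [-4.966   0.106   1.8759] raw x [-4.595  -5.7633 -4.1522 -5.3535]
18.1833 [ 0.5153 -0.0345  0.0086] [179.9899   0.0332 -15.9955]
```

Call:
send_rows([
  {"offset": [-1, 0, 0], "rot": [0, 0, 0], "jaw": 14},
  {"offset": [-3, 0, 0], "rot": [0, 0, 0], "jaw": 14},
  {"offset": [-4, 0, 0], "rot": [0, 0, 0], "jaw": 14},
  {"offset": [-4, 0, 0], "rot": [0, 0, 0], "jaw": 14},
  {"offset": [-3, 0, -10], "rot": [0, 0, 0], "jaw": 14},
  {"offset": [0, 0, -20], "rot": [0, 0, 0], "jaw": 14},
  {"offset": [0, 0, -20], "rot": [0, 0, 0], "jaw": 14},
  {"offset": [0, 0, -20], "rot": [0, 0, 0], "jaw": 14},
  {"offset": [0, 0, -20], "rot": [0, 0, 0], "jaw": 14},
  {"offset": [0, 0, -20], "rot": [0, 0, 0], "jaw": 14},
])

```text
time_s: 19.02
eef_pos: [0.5012, -0.0303, 0.1206]
ee_rot: [-180.0, -0.1, -16.0]
contact_force: [0.2, 1.0, -0.0]
gripper_width: 0.161
```

Call:
send_rows([
  {"offset": [0, 0, -10], "rot": [0, 0, 0], "jaw": 14},
  {"offset": [0, 0, 0], "rot": [0, 0, 0], "jaw": 14},
  {"offset": [0, 0, 0], "rot": [0, 0, 0], "jaw": 14},
  {"offset": [0, 0, 0], "rot": [0, 0, 0], "jaw": 14},
  {"offset": [0, 0, 0], "rot": [0, 0, 0], "jaw": 14},
  {"offset": [0, 0, 0], "rot": [0, 0, 0], "jaw": 14},
  {"offset": [0, 0, 0], "rot": [0, 0, 0], "jaw": 14},
  {"offset": [0, 0, 0], "rot": [0, 0, 0], "jaw": 14},
  {"offset": [0, 0, 0], "rot": [0, 0, 0], "jaw": 14},
  {"offset": [0, 0, 0], "rot": [0, 0, 0], "jaw": 14},
])

```text
time_s: 19.85
eef_pos: [0.5011, -0.0304, 0.1285]
ee_rot: [180.0, 0.0, -16.0]
contact_force: [-0.2, 0.0, -0.4]
gripper_width: 0.165
```

```bash
python3 f.py 3 w10; python3 - <<'E'
import cv2
a=cv2.imread("pics/w10.png")[0:300,160:400]
cv2.imwrite("pics/w10c.png",cv2.resize(a,None,fx=2,fy=2,interpolation=cv2.INTER_CUBIC))
E
```

```text
toolx,tooly,worldz force: [0.0882 0.2325 0.0509] raw x [-0.2318  0.2636  0.741  -0.42  ]
20.0 [ 0.5012 -0.0304  0.1287] [179.9996  -0.005  -15.9931]
```

View pics/w10c.png

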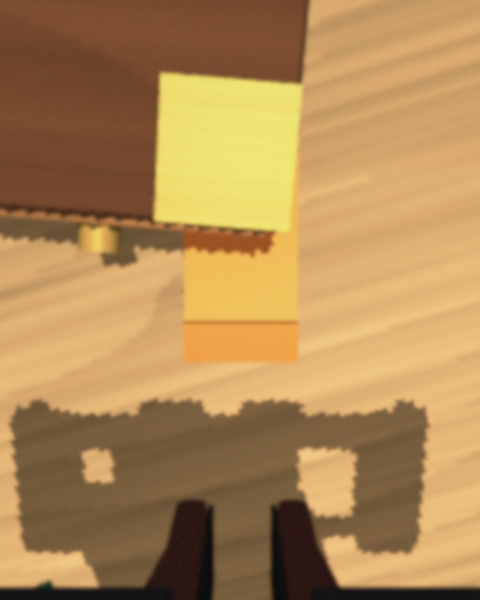

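```bash
python3 - <<'E'
from h import *
s=sense();t=lambda a:(np.array(a)+.5)/2-.5+[160,0]
P=onplane(t([[183,321],[298,321],[183,361],[298,361],[289,232],[154,221],[160,72],[302,84]]),[.02]*4+[.072]*4,s)
T=np.linalg.inv(tcpT(s)); Q=(P@T[:3,:3].T+T[:3,3])*1000
print(Q); print("plate ctr tool",Q[4:].mean(0),"world",P[4:].mean(0))
ey=(Q[5]-Q[4]+Q[6]-Q[7])[:2];ey/=np.linalg.norm(ey);ex=-np.array([ey[1],-ey[0]])
f=Q[4:].mean(0)[:2]-5*ex; print(ex,"foot tool",f); o=(Q[:2].mean(0)[:2]+[35,0]+Q[2:4].mean(0)[:2]+[50,0])/2; print("foot in wedge x",f[0]-o[0],"y",-(f[1]-o[1]))
E
```

```text
[[ 40.0819 -21.9314 108.6758]
 [ 40.1376  21.8924 108.6761]
 [ 24.6694 -22.2649 108.6744]
 [ 24.7288  22.2448 108.6747]
 [ 72.8759  14.5484  56.6789]
 [ 75.9685 -25.5299  56.6789]
 [116.0909 -22.5258  56.6824]
 [113.0536  17.4359  56.6825]]
plate ctr tool [94.4972 -4.0179 56.6807] world [ 0.5932 -0.0526  0.072 ]
[0.9971 0.0764] foot tool [89.5118 -4.3997]
foot in wedge x 14.607427012006823 y 4.384921175618682
```

Call:
send_rows([
  {"offset": [16, -1, 0], "rot": [0, 0, 0], "jaw": 14},
  {"offset": [20, -1, 0], "rot": [0, 0, 0], "jaw": 14},
  {"offset": [20, -1, 0], "rot": [0, 0, 0], "jaw": 14},
  {"offset": [20, -1, 0], "rot": [0, 0, 0], "jaw": 14},
  {"offset": [18, 0, 0], "rot": [0, 0, 0], "jaw": 14},
  {"offset": [0, 0, 15], "rot": [0, 0, 0], "jaw": 14},
  {"offset": [0, 0, 15], "rot": [0, 0, 0], "jaw": 14},
  {"offset": [0, 0, 10], "rot": [0, 0, 0], "jaw": 14},
  {"offset": [0, 0, 7], "rot": [0, 0, 0], "jaw": 14},
  {"offset": [0, 0, 2], "rot": [0, 0, 0], "jaw": 14},
])

```text
time_s: 20.83
eef_pos: [0.5917, -0.0524, 0.0784]
ee_rot: [180.0, 0.1, -16.0]
contact_force: [-1.0, -0.6, -0.4]
gripper_width: 0.161
```

Call:
send_rows([
  {"offset": [0, 0, 0], "rot": [0, 0, 0], "jaw": 14},
  {"offset": [0, 0, 0], "rot": [0, 0, 0], "jaw": 14},
  {"offset": [0, 0, 0], "rot": [0, 0, 0], "jaw": 14},
  {"offset": [0, 0, 0], "rot": [0, 0, 0], "jaw": 14},
  {"offset": [0, 0, 0], "rot": [0, 0, 0], "jaw": 14},
  {"offset": [0, 0, 1], "rot": [0, 0, 0], "jaw": 14},
  {"offset": [0, 0, 1], "rot": [0, 0, 0], "jaw": 14},
  {"offset": [0, 0, 0], "rot": [0, 0, 0], "jaw": 14},
  {"offset": [0, 0, 0], "rot": [0, 0, 0], "jaw": 14},
  {"offset": [0, 0, 0], "rot": [0, 0, 0], "jaw": 14},
])

```text
time_s: 21.67
eef_pos: [0.5926, -0.0525, 0.0776]
ee_rot: [180.0, 0.0, -16.0]
contact_force: [0.1, 0.2, 0.5]
gripper_width: 0.158
```

```bash
python3 f.py 3
```

```text
toolx,tooly,worldz force: [0.1627 0.229  0.2415] raw x [ 0.064  -0.1042  0.3259  0.3651]
21.8167 [ 0.5927 -0.0525  0.0777] [-179.999    -0.0024  -15.9958]
```

Call:
send_rows([
  {"offset": [0, 0, 1], "rot": [0, 0, 0], "jaw": 14},
  {"offset": [0, 0, 1], "rot": [0, 0, 0], "jaw": 14},
  {"offset": [0, 0, 1], "rot": [0, 0, 0], "jaw": 14},
  {"offset": [0, 0, 1], "rot": [0, 0, 0], "jaw": 14},
  {"offset": [0, 0, 0.5], "rot": [0, 0, 0], "jaw": 14},
  {"offset": [0, 0, 0.5], "rot": [0, 0, 0], "jaw": 14},
  {"offset": [0, 0, 0], "rot": [0, 0, 0], "jaw": 14},
  {"offset": [0, 0, 0], "rot": [0, 0, 0], "jaw": 14},
  {"offset": [0, 0, 0], "rot": [0, 0, 0], "jaw": 14},
  {"offset": [0, 0, 0], "rot": [0, 0, 0], "jaw": 14},
])

```text
time_s: 22.65
eef_pos: [0.5927, -0.0524, 0.0727]
ee_rot: [-180.0, -0.0, -16.0]
contact_force: [0.2, 1.0, -0.4]
gripper_width: 0.157
```

```bash
python3 f.py 3
```

```text
toolx,tooly,worldz force: [ 0.0081 -0.2152 -0.0213] raw x [-0.0764  0.031   0.2399 -0.1619]
22.8 [ 0.5927 -0.0525  0.0727] [179.9993  -0.0035 -15.9971]
```

Call:
send_rows([
  {"offset": [0, 0, 0.3], "rot": [0, 0, 0], "jaw": 14},
  {"offset": [0, 0, 0.3], "rot": [0, 0, 0], "jaw": 14},
  {"offset": [0, 0, 0.3], "rot": [0, 0, 0], "jaw": 14},
  {"offset": [0, 0, 0.3], "rot": [0, 0, 0], "jaw": 14},
  {"offset": [0, 0, 0], "rot": [0, 0, 0], "jaw": 14},
  {"offset": [0, 0, 0], "rot": [0, 0, 0], "jaw": 14},
  {"offset": [0, 0, 0], "rot": [0, 0, 0], "jaw": 14},
  {"offset": [0, 0, 0], "rot": [0, 0, 0], "jaw": 14},
  {"offset": [0, 0, 0], "rot": [0, 0, 0], "jaw": 14},
  {"offset": [0, 0, 0], "rot": [0, 0, 0], "jaw": 14},
])

```text
time_s: 23.63
eef_pos: [0.5927, -0.0525, 0.0723]
ee_rot: [180.0, -0.0, -16.0]
contact_force: [-2.5, 0.5, 8.1]
gripper_width: 0.159
```

```bash
python3 f.py 3
```

```text
toolx,tooly,worldz force: [-2.7798  0.5731  8.2396] raw x [-2.5282 -3.1502 -2.841  -2.5997]
23.7833 [ 0.5927 -0.0525  0.0723] [179.9923  -0.0187 -16.0018]
```

Call:
send_rows([
  {"offset": [-0.2, 0, 0.2], "rot": [0, 0, 0], "jaw": 14},
  {"offset": [-0.2, 0, 0.2], "rot": [0, 0, 0], "jaw": 14},
  {"offset": [0, 0, 0], "rot": [0, 0, 0], "jaw": 14},
  {"offset": [0, 0, 0], "rot": [0, 0, 0], "jaw": 14},
  {"offset": [0, 0, 0], "rot": [0, 0, 0], "jaw": 14},
  {"offset": [0, 0, 0], "rot": [0, 0, 0], "jaw": 14},
  {"offset": [0, 0, 0], "rot": [0, 0, 0], "jaw": 14},
  {"offset": [0, 0, 0], "rot": [0, 0, 0], "jaw": 14},
  {"offset": [0, 0, 0], "rot": [0, 0, 0], "jaw": 14},
  {"offset": [0, 0, 0], "rot": [0, 0, 0], "jaw": 14},
])

```text
time_s: 24.62
eef_pos: [0.5927, -0.0525, 0.0723]
ee_rot: [180.0, -0.1, -16.0]
contact_force: [-3.7, -0.3, 10.6]
gripper_width: 0.161
```

```bash
python3 f.py 4 w11; python3 - <<'E'
from h import *
a=read_camera("top")[:,:,::-1]
cv2.imwrite("pics/t11c.png",cv2.resize(cv2.convertScaleAbs(a[120:290,230:420],alpha=1.8),None,fx=3.5,fy=3.5,interpolation=cv2.INTER_CUBIC))
a=read_camera("scene")[:,:,::-1];cv2.imwrite("pics/s11.png",cv2.resize(a[100:350,150:350],None,fx=2.4,fy=2.4,interpolation=cv2.INTER_CUBIC))
E
```

```text
toolx,tooly,worldz force: [-3.0166  1.126   9.9837] raw x [-3.4748 -2.9319 -2.1013 -3.2973 -3.2778]
24.8167 [ 0.5927 -0.0525  0.0723] [179.997   -0.0652 -16.0032]
```

View pics/w11.png

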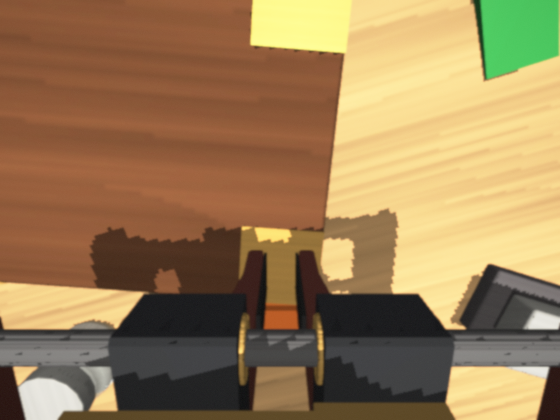

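View pics/t11c.png

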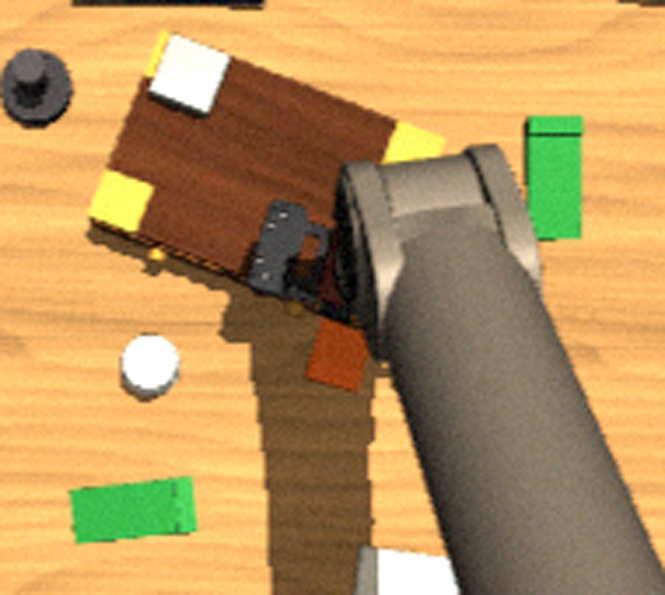

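View pics/s11.png

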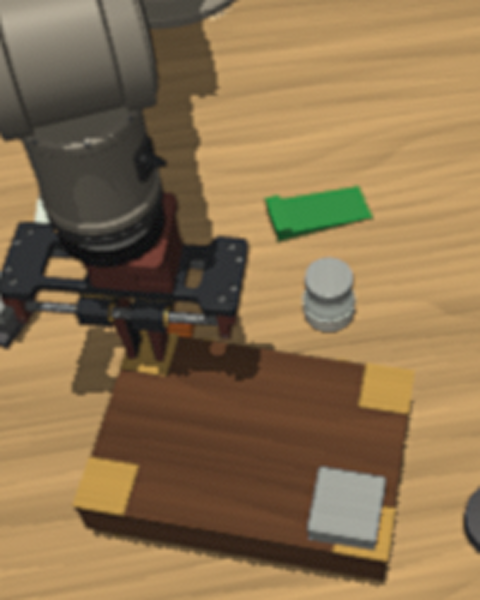

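Call:
send_rows([
  {"offset": [-0.1, 0, 0.2], "rot": [0, 0, 0], "jaw": 14},
  {"offset": [-0.1, 0, 0.2], "rot": [0, 0, 0], "jaw": 14},
  {"offset": [0, 0, 0], "rot": [0, 0, 0], "jaw": 14},
  {"offset": [0, 0, 0], "rot": [0, 0, 0], "jaw": 14},
  {"offset": [0, 0, 0], "rot": [0, 0, 0], "jaw": 14},
  {"offset": [0, 0, 0], "rot": [0, 0, 0], "jaw": 14},
  {"offset": [0, 0, 0], "rot": [0, 0, 0], "jaw": 14},
  {"offset": [0, 0, 0], "rot": [0, 0, 0], "jaw": 14},
  {"offset": [0, 0, 0], "rot": [0, 0, 0], "jaw": 14},
  {"offset": [0, 0, 0], "rot": [0, 0, 0], "jaw": 14},
])

```text
time_s: 25.75
eef_pos: [0.5927, -0.0525, 0.0722]
ee_rot: [180.0, -0.1, -16.0]
contact_force: [-3.5, -0.3, 11.4]
gripper_width: 0.157
```

```bash
python3 f.py 6
```

```text
toolx,tooly,worldz force: [-3.5919  1.4239 12.5948] raw x [-3.255  -3.7896 -3.4861 -3.3178 -3.1672 -3.55   -4.5775]
26.05 [ 0.5927 -0.0525  0.0722] [179.9972  -0.0823 -16.0069]
```

```bash
python3 -c "
from station import *
print(close_job()); s=sense(); print(s['eef_pos'],s['contact_force'])"
```

```text
the job is handed in; nothing more can be done
None
the job is handed in; nothing more can be done
```

I pushed the orange wedge straight under the short foot until the push force climbed to about 5 N, then backed the fingers off it. I then pressed on the brass corner plate and handed the job in while still pressing, at about 26 s on the robot's clock.

**Last checks:**
- **Wedge:** the wrist picture puts the foot at about x = 15 mm, y = 4 mm in the wedge's frame, inside the limits.
- **Press:** about 12.6 N downward. The fingertips stayed at z = 0.072 m as the force rose from 8 to 12.6 N, so the corner did not give. They are within about 1 mm of the press spot as measured in the pictures.
- **Chest and other things:** the top view before the last small press step shows the chest, jar and dop where they were. The arm hid the anvil there, but a wrist view just before still showed it beside the arm.

**What disagreed or could not be checked:**
- The first wrist-camera fix was 6–8 mm off from the fixed cameras, probably because the arm was still settling. Repeated at rest, it agreed to within 1–3 mm.
- A sideways force of about 4 N stayed on the tool during the press. Two small corrections did not remove it, and the fingertips did not move.
- I could not measure directly the load the wedge carries or how level the chest stands. That the corner held is the evidence for both.

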